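# Storage jars in order of height

### The arm

A 6-joint arm with a two-finger parallel gripper is mounted at the origin on a cart in front of the work surface, level with it; the furniture and walls round the work are solid. World frame = base frame: x ahead of the robot, y to its left, z up, the work surface at z = 0. Lengths are in m, angles in rad, forces in N, time in s.
With the tool pointing down it reaches from about 0.225 to 0.725 m from the base axis. Payload 3.1 kg.
Tool frame: the origin (TCP) lies between the finger pads; the fingertips stand 8 mm ahead of it and the grasp point (between the pads) lies 11 mm behind it; z points along the fingers, y is the line along which they close (so a half turn about z gives the same grasp; the last joint's range is limited). The gripper opens to 85 mm and grips with 20 to 120 N. Pads are 22 mm wide; open, the fingers measure 114 mm over their backs; the gripper's body (76 mm by 85 mm) begins 54 mm behind the grasp point. The pads swing forward as they close: fully open they stand 13 mm farther back than shut.
Start: joints at [1.056, 0.048, 0.099, 1.622, 0, 1.443], TCP at [0.198, 0.486, 0.239] pointing down, gripper open.
Joint ranges: [-2.91, 2.91], [-0.99, 1.94], [-1.21, 1.42], [-2.12, 2.29], [-1.49, 1.47], [-3.14, 3.14]. Speed limits (rad/s): [2.79, 2.79, 3.14, 3.14, 3.14, 3.14].

### API

Orientations are given as a unit quaternion [x, y, z, w].
In Python, from plant import bot gives the robot as it stands. The module is installed in compiled form; this text tells all that it offers. Calls block until the motion is done:
- bot.reach(position, orientation): joint-space move of the TCP to a pose.
- bot.move_straight(position, rot=None, velocity=0.15): straight line of the TCP; rot=None keeps the orientation; velocity is the mean speed in m/s.
- bot.move_j(angles): joint-space move.
- bot.gripper_open() and bot.grasp(grip_force=None): open the fingers fully, or close them until they stop; grip_force is the grip in N (None keeps the last).
- bot.dwell(seconds).
- bot.solve_ik(position, orientation): joint angles nearest the present ones, or None.
- bot.sense(): the state.
- bot.grab_frame(name): name is "scene" or "side" or "wrist"; returns a dict with "frame" (480x640x3 uint8, red, green, blue), "z_map" (480x640 float32, m along the optical axis (not along the pixel's ray), 0 where there is no reading), "intrinsics" (3x3 intrinsics, pixels), "R" (3x3) and "t" (3): a world point X has camera coordinates R X + t. Camera axes: x right, y down, z forward; pixel columns grow to the right and rows downward; lengths in m; the calibration is good to about 2 mm. The wrist camera is an equidistant fisheye: a pixel r from the principal point sees the ray r / f radians off the axis. A picture is of the moment at which its call begins.
A pose or a line that the arm cannot do raises bot.Unreachable and nothing moves.
- bot.hand_in(): hands the job in; it is judged then, once.
Trained networks look in the newest picture that a camera, given by its name, has taken for a name from the list of things; names that differ only in an ending like _2 or _b are one class to them, and where a whole thing is asked for, a point or a joint stands for the part that bears it (a point fixed in the world has none). Each returns a list of dicts, best first, with "conf" (0 to 1); they miss things now and then, are a little off and sometimes report something else, mostly with a low value. They report only what shows in the picture. A call takes as long as a camera call. They do not tell look-alikes from the thing itself.
- bot.find_in(camera, name): "rect" ([left, top, right, bottom] in pixels, round what is visible of it).
- bot.masks_of(camera, name): "region" (480x640 bool, what is visible of it) and "rect" ([left, top, right, bottom] in pixels, round what is visible of it).
- bot.landmark_of(camera, name): "position" ([column, row] in pixels: a listed point, or the origin of a listed thing).
The state is a dict: "time_s": time; "qpos": joint angles; "dq": joint speeds; "joint_torque": joint torques, N m; "tcp_pos": TCP position; "eef_rot": TCP orientation; "force": force on the tool from outside, world axes, zero at the start; "torque": the same for the moment, N m; "opening": opening from 0.0 (shut) to 1.0 (fully open); "grasp_force": force on a finger pad.
Only numpy, scipy, OpenCV 4.12 (cv2) and the standard library are available. Lean on these libraries where they do the work, as an engineer would, in place of code of your own. Each camera call takes 0.05 s, during which the arm holds its last target. There are 200 camera calls.

### The job

Move the four white storage jars from the chopping board onto the row of dark discs on the wooden plank, one jar upright and centred on each disc, in order of height with the tallest next to the pepper mill and the shortest at the far end. Knock no jar over, and leave the pepper mill and the small salt bowl standing where they are.

Things in the scene. Friction and masses are not known exactly. Their poses are not given: they have to be found in the camera images.
- jar_50: The shortest of four matching storage jars: a plain upright white ceramic cylinder 44 mm in diameter with a flat wooden lid fixed on top, a thin steel band below the lid, 50 mm high overall; it weighs 0.1 to 0.35 kg. Origin at the centre of its underside, z up along its axis. It starts on a chopping board 22 mm thick, about 80 mm from its neighbours.
- jar_75: The second shortest of four matching storage jars: a plain upright white ceramic cylinder 44 mm in diameter with a flat wooden lid fixed on top, a thin steel band below the lid, 75 mm high overall; it weighs 0.1 to 0.35 kg. Origin at the centre of its underside, z up along its axis. It starts on a chopping board 22 mm thick, about 80 mm from its neighbours.
- jar_100: The second tallest of four matching storage jars: a plain upright white ceramic cylinder 44 mm in diameter with a flat wooden lid fixed on top, a thin steel band below the lid, 100 mm high overall; it weighs 0.1 to 0.35 kg. Origin at the centre of its underside, z up along its axis. It starts on a chopping board 22 mm thick, about 80 mm from its neighbours.
- jar_125: The tallest of four matching storage jars: a plain upright white ceramic cylinder 44 mm in diameter with a flat wooden lid fixed on top, a thin steel band below the lid, 125 mm high overall; it weighs 0.1 to 0.35 kg. Origin at the centre of its underside, z up along its axis. It starts on a chopping board 22 mm thick, about 80 mm from its neighbours.
- disc_1: One of four identical dark discs, 54 mm across, 3 mm thick, fixed in a straight row 76 mm apart on a light wooden plank 100 x 296 mm; its top is 17 mm above the worktop. Origin at the centre of its underside, z up, y along the row. Numbers follow the row, but either disc_1 or disc_4 may be nearest the mill. A fixed green tin, 75 mm across, 58 mm high, stands beyond the plank's other end.
- disc_2: One of four identical dark discs, 54 mm across, 3 mm thick, fixed in a straight row 76 mm apart on a light wooden plank 100 x 296 mm; its top is 17 mm above the worktop. Origin at the centre of its underside, z up, y along the row. Numbers follow the row, but either disc_1 or disc_4 may be nearest the mill. A fixed green tin, 75 mm across, 58 mm high, stands beyond the plank's other end.
- disc_3: One of four identical dark discs, 54 mm across, 3 mm thick, fixed in a straight row 76 mm apart on a light wooden plank 100 x 296 mm; its top is 17 mm above the worktop. Origin at the centre of its underside, z up, y along the row. Numbers follow the row, but either disc_1 or disc_4 may be nearest the mill. A fixed green tin, 75 mm across, 58 mm high, stands beyond the plank's other end.
- disc_4: One of four identical dark discs, 54 mm across, 3 mm thick, fixed in a straight row 76 mm apart on a light wooden plank 100 x 296 mm; its top is 17 mm above the worktop. Origin at the centre of its underside, z up, y along the row. Numbers follow the row, but either disc_1 or disc_4 may be nearest the mill. A fixed green tin, 75 mm across, 58 mm high, stands beyond the plank's other end.
- mill: A copper-coloured pepper mill, 44 mm across and 121 mm high, standing on the worktop just beyond one end of the plank, in line with the row, about 73 mm from the centre of the nearest disc. Origin at the centre of its underside, z up. It marks the end where the tallest jar goes; it is loose and stays where it is.
- bowl: A small white bowl of salt, 76 mm across and 38 mm high, standing on the worktop close behind the chopping board. Origin at the centre of its underside, z up. It is loose and stays where it is. Behind all this a wall cabinet hangs over the worktop, its front at x = 0.58 m and its underside 0.46 m up: keep the wrist clear of it, also on sideways swings.
Not all that is in view belongs to the job. Leave any green or pink look-alike of the jar_75 alone. What is shaped like the jar_100 but green is not meant.

How it is judged:
By the outcome, as a careful person would: the job done as asked, in the order asked, and still so for the second after the job is handed in, with the robot touching nothing.
It also fails if it takes over 120 s, if anything falls off the work surface, if the arm or the gripper's body presses on something with over 40 N, if the wrist force passes 120 N, or if a joint passes its speed limit or range.

## Working session

There is one attempt and no reset: what is moved stays moved. The work goes in short steps, each a Python script; the robot and the scene stay as the last script left them, time stands still between calls to the robot, and variables do not carry over. Pictures are saved under pics/ and viewed, at most 14 in all, crops included, and the job is handed in when it is done.

```bash
mkdir -p pics
python3 - <<'E'
from plant import bot
import cv2,numpy as np
ims=[]
for c in ["scene","side"]:
    f=bot.grab_frame(c); np.savez(c+".npz",**f); cv2.imwrite(f"pics/{c}0.png",f["frame"][:,:,::-1])
    print(c, f["R"].round(2).tolist(), f["t"].round(3), f["intrinsics"][0,0])
    for n in ["jar_50","jar_75","jar_100","jar_125","disc_1","mill","bowl"]:
        print(n,[(np.round(d["rect"]).astype(int).tolist(),round(d["conf"],2)) for d in bot.find_in(c,n)])
s=bot.sense();print(s["time_s"],s["eef_rot"],s["tcp_pos"],s["force"])
E
```

```text
scene [[-0.62, -0.78, 0.0], [-0.57, 0.45, -0.69], [0.54, -0.43, -0.73]] [0.298 0.304 1.046] 443.82890907634726
jar_50 [([254, 260, 272, 289], 0.83), ([234, 274, 257, 314], 0.76), ([281, 245, 298, 278], 0.69), ([206, 292, 223, 319], 0.61), ([333, 262, 345, 287], 0.59)]
jar_75 [([254, 260, 272, 289], 0.83), ([234, 274, 257, 314], 0.76), ([281, 245, 298, 278], 0.69), ([206, 292, 223, 319], 0.61), ([333, 262, 345, 287], 0.59)]
jar_100 [([254, 260, 272, 289], 0.83), ([234, 274, 257, 314], 0.76), ([281, 245, 298, 278], 0.69), ([206, 292, 223, 319], 0.61), ([333, 262, 345, 287], 0.59)]
jar_125 [([254, 260, 272, 289], 0.83), ([234, 274, 257, 314], 0.76), ([281, 245, 298, 278], 0.69), ([206, 292, 223, 319], 0.61), ([333, 262, 345, 287], 0.59)]
disc_1 []
mill []
bowl [([216, 247, 244, 274], 0.85)]
side [[0.87, -0.49, -0.01], [-0.41, -0.72, -0.55], [0.26, 0.49, -0.83]] [-0.422  0.251  1.097] 517.47368902512
jar_50 [([231, 107, 246, 142], 0.96), ([235, 147, 252, 184], 0.84), ([264, 179, 284, 223], 0.77), ([194, 117, 217, 153], 0.76), ([250, 244, 268, 276], 0.74), ([236, 137, 253, 154], 0.68), ([
[... 352 characters left out ...]
117, 217, 153], 0.76), ([250, 244, 268, 276], 0.74), ([236, 137, 253, 154], 0.68), ([262, 170, 277, 182], 0.62)]
jar_125 [([231, 107, 246, 142], 0.96), ([235, 147, 252, 184], 0.84), ([264, 179, 284, 223], 0.77), ([194, 117, 217, 153], 0.76), ([250, 244, 268, 276], 0.74), ([236, 137, 253, 154], 0.68), ([262, 170, 277, 182], 0.62)]
disc_1 [([331, 308, 359, 330], 0.87), ([320, 283, 343, 302], 0.82), ([352, 336, 374, 359], 0.65), ([366, 369, 393, 397], 0.59)]
mill [([380, 393, 411, 433], 0.78), ([262, 178, 283, 224], 0.19)]
bowl [([289, 149, 320, 173], 0.91)]
0.8 [1.92221014e-01 9.81351659e-01 4.82180450e-05 6.24053690e-06] [0.19807515 0.48622132 0.23936121] [ 0.24657151 -1.23546889 -0.58674693]
```

View pics/scene0.png

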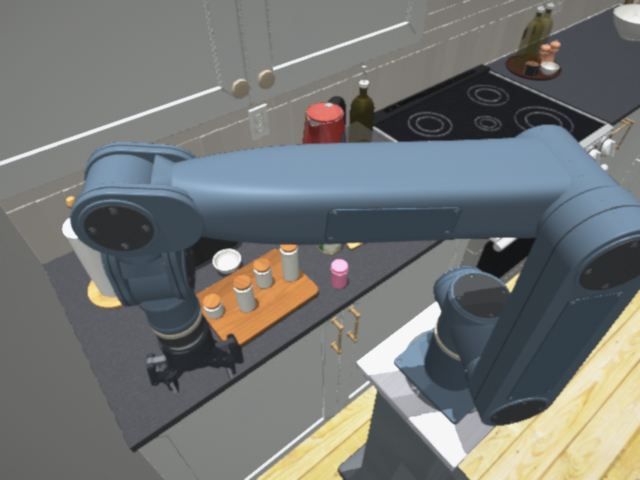

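View pics/side0.png

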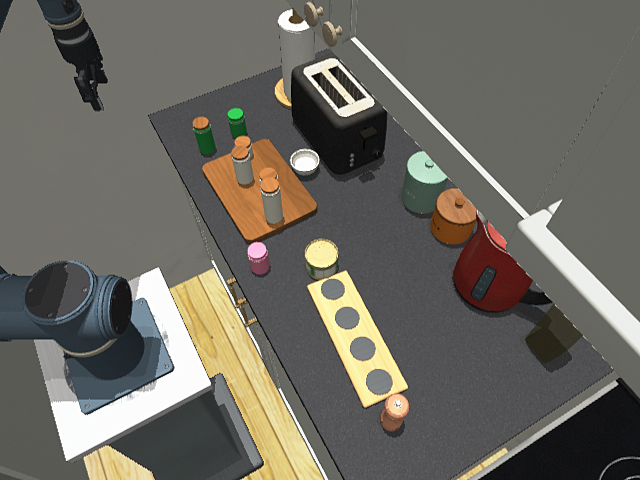

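The side view shows the plank's discs (333,289)…(380,382), with the mill (395,412) at the near end and the tin (322,258) at the other. The white jars stand on the board around (243,145)–(272,200), with green look-alikes at (203,135) and (237,122) and a pink one at (258,258). In the scene view all four jars are visible at (213,307), (244,294), (263,274) and (290,262).

```bash
cat > h.py <<'E'
import numpy as np,cv2
from scipy.optimize import least_squares
def cloud(f):
    K=f["intrinsics"];z=f["z_map"];v,u=np.mgrid[:480,:640]
    c=np.stack([(u-K[0,2])/K[0,0]*z,(v-K[1,2])/K[1,1]*z,z],-1)
    P=(c-f["t"])@f["R"]
    P[z<=0]=np.nan
    return P
def plane(f,uv,z):
    K=f["intrinsics"];d=f["R"].T@np.linalg.inv(K)@np.array([uv[0],uv[1],1.]);o=-f["R"].T@f["t"]
    return o+d*(z-o[2])/d[2]
def proj(f,X):
    c=f["K"] if 0 else f["intrinsics"]@(f["R"]@np.asarray(X)+f["t"]);return c[:2]/c[2]
E
python3 - <<'E'
from h import *
from plant import bot
def tops(f,reg,h0=None):
    P=cloud(f)[reg];P=P[np.isfinite(P[:,0])]
    zt=np.percentile(P[:,2],97); T=P[P[:,2]>zt-.006]
    return zt,np.round((T[:,:2].min(0)+T[:,:2].max(0))/2,4),np.round(np.ptp(T[:,:2],axis=0),3),len(T)
for c in ["scene","side"]:
    f=bot.grab_frame(c)
    for n in ["jar_50","mill","bowl"]:
        for d in bot.masks_of(c,n):
            m=d["region"];col=f["frame"][m].mean(0).astype(int)
            print(c,n,round(d["conf"],2),np.round(d["rect"]).astype(int).tolist(),col,*tops(f,m))
    if c=="side":
        for d in bot.masks_of(c,"disc_1"):
            m=d["region"];v,u=np.nonzero(m)
            cs,_=cv2.findContours(m.astype(np.uint8),0,1);e=cv2.fitEllipse(max(cs,key=len))
            P=np.array([plane(f,p,.017) for p in np.c_[u,v]])[:,:2];print("disc",round(d["conf"],2),plane(f,e[0],.017).round(4),P.mean(0).round(4),np.ptp(P,axis=0).round(3), "depth z",np.nanmedian(cloud(f)[m][:,2]).round(4))
        P=cloud(f)
    H=np.zeros((500,700));P=cloud(f)
    ok=np.isfinite(P[...,0]);Q=P[ok];
    i=((Q[:,0]-.2)*1000).astype(int);j=((.7-Q[:,1])*700).astype(int)
    k=(i>=0)&(i<500)&(j>=0)&(j<700)&(Q[:,2]<.2)
    im=np.zeros((500,700,3),np.uint8);im[499-i[k],j[k]]=f["frame"][ok][k]
    cl=Q[(Q[:,2]>.05)&(Q[:,2]<.16)&(Q[:,0]>.25)&(Q[:,0]<.6)]
E
```

```text
scene jar_50 0.89 [279, 243, 297, 278] [167 155 136] 0.14646111926378552 [0.4377 0.1452] [0.031 0.031] 88
scene jar_50 0.86 [204, 294, 224, 319] [194 157 118] 0.07293788508907087 [0.4659 0.3607] [0.041 0.039] 182
scene jar_50 0.66 [332, 257, 347, 290] [193 136 163] 0.07610075745975219 [0.3565 0.044 ] [0.042 0.041] 157
scene jar_50 0.58 [254, 257, 272, 288] [181 153 123] 0.09759979876276738 [0.4674 0.2113] [0.039 0.04 ] 156
scene jar_50 0.57 [232, 276, 257, 314] [176 151 123] 0.1228111290228293 [0.4338 0.2867] [0.041 0.04 ] 195
scene bowl 0.97 [214, 244, 242, 278] [217 217 216] 0.03784300498248925 [0.5893 0.2531] [0.076 0.075] 120
side jar_50 0.96 [249, 243, 268, 272] [176 121 145] 0.07628436531467432 [0.3579 0.0384] [0.04  0.043] 232
side jar_50 0.79 [233, 148, 254, 182] [140 119  96] 0.12369217677899134 [0.435  0.2813] [0.04  0.041] 170
side jar_50 0.77 [262, 175, 282, 220] [145 123  98] 0.1481664398516683 [0.4448 0.1369] [0.039 0.043] 211
side jar_50 0.75 [192, 117, 220, 152] [69 87 45] 0.10128298694656865 [0.3954 0.4474] [0.041 0.043] 154
side jar_50 0.65 [237, 138, 254, 155] [194 134  83] 0.12000271427256114 [0.4465 0.2941] [0.017 0.022] 11
side jar_50 0.61 [229, 106, 247, 141] [ 37 117  54] 0.076624329639512 [0.4948 0.4571] [0.042 0.043] 132
side jar_50 0.47 [258, 169, 281, 183] [204 135  80] 0.14588847245066267 [0.4501 0.15  ] [0.029 0.016] 16
side mill 0.68 [380, 393, 411, 430] [188 144 113] 0.11641197548697126 [ 0.428  -0.4012] [0.032 0.032] 102
side bowl 0.82 [292, 153, 317, 174] [201 199 194] 0.038541188560072 [0.5913 0.25  ] [0.075 0.078] 114
disc 0.96 [ 0.4708 -0.1015  0.017 ] [ 0.4708 -0.1014] [0.052 0.05 ] depth z 0.0166
disc 0.94 [ 0.4552 -0.2525  0.017 ] [ 0.4552 -0.2524] [0.053 0.05 ] depth z 0.0165
disc 0.72 [ 0.4464 -0.3267  0.017 ] [ 0.4465 -0.3266] [0.05  0.051] depth z 0.0163
disc 0.59 [ 0.4638 -0.1768  0.017 ] [ 0.4638 -0.1767] [0.054 0.053] depth z 0.0164
```

```bash
cat >> h.py <<'E'
from plant import bot
from scipy.spatial.transform import Rotation as Rn
def rot(s=1,yaw=0.):
    M=np.array([[0,s,0],[s,0,0],[0,0,-1.]])
    return (Rn.from_euler('z',yaw)*Rn.from_matrix(M)).as_quat()
def wcloud(f):
    K=f["intrinsics"];z=f["z_map"];v,u=np.mgrid[:480,:640]
    a=(u-K[0,2])/K[0,0];b=(v-K[1,2])/K[1,1];th=np.hypot(a,b)+1e-9
    k=np.tan(th)/th
    P=(np.stack([a*k*z,b*k*z,z],-1)-f["t"])@f["R"];P[(z<=0)|(th>1.3)]=np.nan
    return P
def circ(p,r):
    # outline fit of known radius via min enclosing circle
    (c,R)=cv2.minEnclosingCircle(p.astype(np.float32)*1000);return np.array(c)/1000,R/1000
def jars(tag=None):
    f=bot.grab_frame("wrist");out=[]
    if tag: cv2.imwrite(f"pics/{tag}.png",f["frame"][:,:,::-1])
    W=wcloud(f)
    for d in bot.masks_of("wrist","jar_50"):
        P=W[d["region"]];P=P[np.isfinite(P[:,0])]
        if len(P)<50: continue
        zt=np.percentile(P[:,2],90);T=P[abs(P[:,2]-zt)<.004][:,:2]
        m=np.median(T,0);T=T[np.hypot(*(T-m).T)<.03]
        c,R=circ(T,.022);out.append((round(d["conf"],2),round(zt,4),c.round(4).tolist(),round(R,4)))
    return out
def discs(tag=None):
    f=bot.grab_frame("wrist");out=[]
    if tag: cv2.imwrite(f"pics/{tag}.png",f["frame"][:,:,::-1])
    W=wcloud(f)
    for d in bot.masks_of("wrist","disc_1"):
        P=W[d["region"]];P=P[np.isfinite(P[:,0])&(abs(P[:,2]-.017)<.008)]
        if len(P)<50: continue
        c,R=circ(P[:,:2],.027);out.append((round(d["conf"],2),c.round(4).tolist(),P[:,:2].mean(0).round(4).tolist(),round(R,4)))
    return out
E
python3 - <<'E'
from h import *
q0=bot.sense()["qpos"]
for s in (1,-1):
    q=bot.solve_ik([.40,.25,.32],rot(s)); print(s,None if q is None else np.round(q,2))
bot.move_straight([.22,.46,.32])
bot.move_straight([.40,.25,.32],velocity=.3)
for s in (1,-1):
    try:
        bot.reach([.40,.25,.32],rot(s))
        print(s,np.round(bot.sense()["tcp_pos"],4))
        for o in jars(f"w{s}"): print(o)
    except bot.Unreachable as e: print(s,e)
print(bot.sense()["time_s"])
E
```

```text
1 [ 0.42 -0.05  0.16  1.78  0.    1.99]
-1 [ 0.42 -0.05  0.16  1.78  0.   -1.15]
1 [0.3995 0.2507 0.3201]
(0.86, np.float64(0.0722), [0.4681, 0.3592], 0.0211)
(0.76, np.float64(0.097), [0.4701, 0.2093], 0.021)
(0.66, np.float64(0.1466), [0.4445, 0.1399], 0.0212)
(0.65, np.float64(0.0744), [0.3577, 0.0429], 0.021)
(0.65, np.float64(0.0749), [0.4934, 0.4596], 0.0207)
(0.64, np.float64(0.0999), [0.3947, 0.4485], 0.0208)
-1 [0.4  0.25 0.32]
(0.92, np.float64(0.0721), [0.4679, 0.3579], 0.021)
(0.91, np.float64(0.0748), [0.3578, 0.0422], 0.0211)
(0.9, np.float64(0.0748), [0.4938, 0.4603], 0.0216)
(0.82, np.float64(0.1471), [0.4446, 0.1396], 0.021)
(0.69, np.float64(0.122), [0.4343, 0.285], 0.0212)
(0.61, np.float64(0.0971), [0.4695, 0.2086], 0.0211)
(0.6, np.float64(0.0996), [0.3951, 0.4493], 0.0214)
7.0
```

View pics/w1.png

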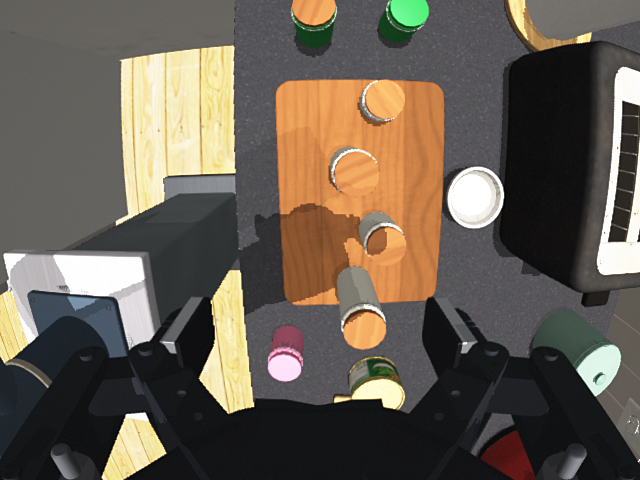

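The wrist view shows the four white jars' lids at (382,100), (355,172), (383,241) and (364,328), and the bowl at (475,197). The two opposite yaws agree to about 1 mm. Next I measure the discs the same way.

Run:
```python
from h import *
bot.move_straight([.40,-.22,.32],velocity=.3)
for s in (-1,1):
    bot.reach([.40,-.22,.32],rot(s))
    for o in discs(f"d{s}"): print(s,o)
    f=bot.grab_frame("wrist");W=wcloud(f)
    for d in bot.masks_of("wrist","mill"):
        P=W[d["region"]];P=P[np.isfinite(P[:,0])];T=P[P[:,2]>np.percentile(P[:,2],70)]
        print("mill",d["conf"],np.median(T,0).round(3))
print(np.round(bot.sense()["qpos"],2),bot.sense()["time_s"])
for p in ([.4445,.1398,.15],[.4445,.1398,.27],[.446,-.327,.27],[.446,-.327,.1]):
  print([None if (q:=bot.solve_ik(p,rot(s))) is None else np.round(q,2) for s in (1,-1)])
```

```text
-1 (0.86, [0.4547, -0.2509], [0.4546, -0.251], 0.0279)
-1 (0.82, [0.463, -0.1744], [0.4625, -0.1752], 0.0276)
-1 (0.73, [0.471, -0.0995], [0.4711, -0.1004], 0.0277)
-1 (0.72, [0.4472, -0.3264], [0.4467, -0.3259], 0.0282)
mill 0.95 [ 0.429 -0.396  0.11 ]
1 (0.83, [0.4715, -0.0997], [0.4709, -0.0997], 0.028)
1 (0.79, [0.4636, -0.175], [0.4631, -0.1749], 0.0273)
1 (0.77, [0.4466, -0.3263], [0.4467, -0.3255], 0.0275)
1 (0.73, [0.455, -0.2506], [0.455, -0.2499], 0.0273)
mill 0.82 [ 0.429 -0.394  0.109]
[-0.65 -0.09  0.12  1.79  0.    0.92] 12.0167
[array([ 0.16, -0.11, -0.23,  1.45,  0.  ,  1.73]), array([ 0.16, -0.11, -0.23,  1.45,  0.  , -1.41])]
[array([ 0.16, -0.09,  0.02,  1.69,  0.  ,  1.73]), array([ 0.16, -0.09,  0.02,  1.69,  0.  , -1.41])]
[array([-0.75,  0.13,  0.25,  1.69,  0.  ,  0.82]), array([-0.75,  0.13,  0.25,  1.69,  0.  , -2.32])]
[array([-0.75,  0.14, -0.08,  1.35,  0.  ,  0.82]), array([-0.75,  0.14, -0.08,  1.35,  0.  , -2.32])]
```

View pics/d1.png

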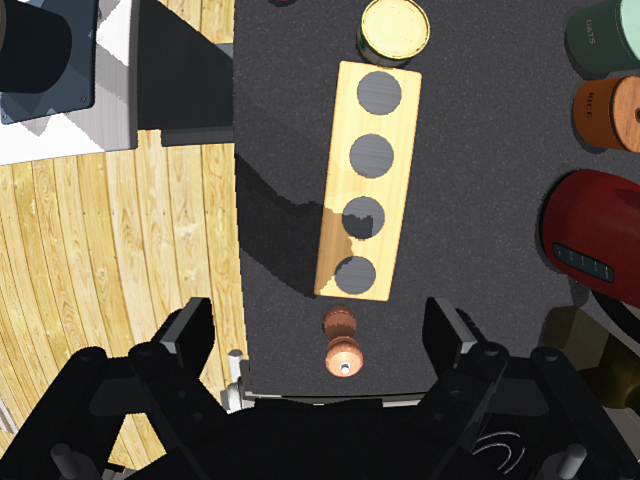

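The plank view shows discs at (379,93), (371,156), (363,217) and (355,275), the mill at (341,345) and the tin at (393,30). Disc spacing fits 76 mm. I'll pick the tallest jar first.

```bash
cat >> h.py <<'E'
J={125:(.4445,.1398),100:(.4343,.285),75:(.4698,.2089),50:(.468,.3586)}
D={125:(.4469,-.3262),100:(.4550,-.2507),75:(.4631,-.1750),50:(.4712,-.0995)}
GD={125:.035,100:.035,75:.033,50:.023}
YP=-.106
def go(x,y,z,v=.15,r=None): bot.move_straight([x,y,z],rot=r,velocity=v)
def do(n,jp=None):
    s0=bot.sense();h=n/1000;jx,jy=jp or J[n];dx,dy=D[n]
    zt=.022+h-GD[n]-.011; up=zt+.128
    zin=max(up,.22)
    go(s0["tcp_pos"][0],s0["tcp_pos"][1],zin,.3) if abs(s0["tcp_pos"][2]-zin)>.005 else None
    go(jx,jy,zin,.3,rot(1)); go(jx,jy,zt+.04,.2); go(jx,jy,zt,.08)
    f0=bot.sense()["force"]
    bot.grasp(40);s=bot.sense();print(n,"open",round(s["opening"],3),"grip",round(s["grasp_force"],1),"tcp",s["tcp_pos"].round(4) if hasattr(s["tcp_pos"],"round") else s["tcp_pos"])
    go(jx,jy,up,.15); s=bot.sense();print("lift grip",round(s["grasp_force"],1),round(s["opening"],3),"F",np.round(s["force"]-np.array(f0),1))
    if s["opening"]<.1: raise SystemExit("missed")
    go(dx,dy,up,.25,rot(1,YP))
    zp=zt-.005
    go(dx,dy,zp+.015,.12);bot.dwell(.2);a=np.array(bot.sense()["force"])
    go(dx,dy,zp+.0005,.03);bot.dwell(.2);s=bot.sense();print("down dF",np.round(s["force"]-a,1),np.round(s["tcp_pos"],4))
    bot.gripper_open();go(dx,dy,zp+.02,.08);go(dx,dy,max(up,.22),.2)
    print("t",bot.sense()["time_s"])
E
python3 - <<'E'
from h import *
do(125)
go(.40,-.15,.30,.3,rot(1))
for o in jars("p1"): print(o)
E
```

```text
125 open 0.506 grip 40.9 tcp [0.4449 0.1399 0.1017]
lift grip 40.8 0.506 F [ 0.9  0.6 -2.2]
down dF [-3.3  1.9  5. ] [ 0.4467 -0.3261  0.0966]
t 22.3167
(0.79, np.float64(0.075), [0.3576, 0.0413], 0.0211)
(0.59, np.float64(0.1411), [0.446, -0.3246], 0.0209)
```

View pics/p1.png

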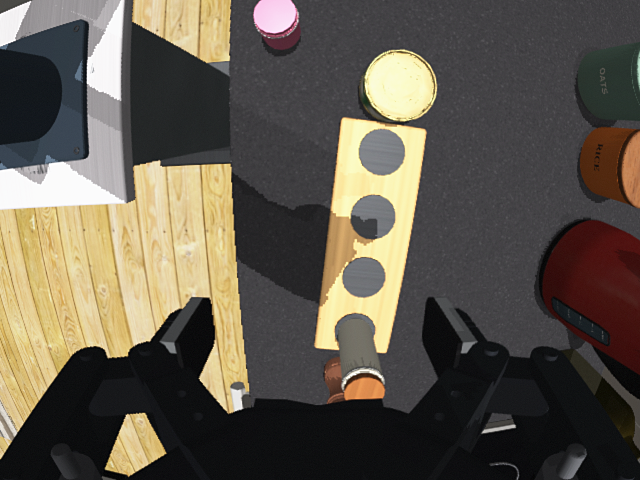

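The tall jar stands upright on the mill-end disc, base near (356,330) and lid at (363,385), measured within about 1.5 mm of centre. The mill is undisturbed. Continuing with the other three.

Run:
```python
from h import *
go(.40,.18,.30,.3)
for o in jars(): print(o)
do(100)
do(75)
do(50)
go(.36,-.0995,.24,.3);go(.36,-.21,.34,.3)
for s in (1,-1):
    bot.reach([.36,-.21,.34],rot(s))
    for o in jars(f"e{s}"): print(o)
go(.25,.35,.34,.3)
f=bot.grab_frame("side");cv2.imwrite("pics/side1.png",cv2.resize(f["frame"][80:460,160:480,::-1],None,fx=1.5,fy=1.5))
print(bot.sense()["time_s"])
```

```text
(0.98, np.float64(0.0746), [0.3581, 0.0425], 0.0212)
(0.93, np.float64(0.0723), [0.4679, 0.3587], 0.0211)
(0.77, np.float64(0.1222), [0.4341, 0.2856], 0.0212)
(0.58, np.float64(0.0971), [0.4698, 0.2089], 0.0208)
100 open 0.506 grip 41.1 tcp [0.4346 0.2853 0.0768]
lift grip 41.0 0.506 F [ 0.2  1.2 -3.4]
down dF [-2.4  1.1  5.4] [ 0.4548 -0.2507  0.0716]
t 34.425
75 open 0.509 grip 41.2 tcp [0.4704 0.2091 0.0538]
lift grip 40.8 0.509 F [-1.3  0.2 -2.5]
down dF [-2.9  2.5  4.5] [ 0.4629 -0.1749  0.0487]
t 44.65
50 open 0.507 grip 41.1 tcp [0.4686 0.359  0.0389]
lift grip 40.8 0.501 F [-0.2 -1.6 -1.9]
down dF [-3.4  0.6  5.8] [ 0.4709 -0.0994  0.0337]
t 55.575
(0.97, np.float64(0.067), [0.4708, -0.0993], 0.0212)
(0.79, np.float64(0.1167), [0.4544, -0.2503], 0.021)
(0.7, np.float64(0.0919), [0.4622, -0.1748], 0.021)
(0.61, np.float64(0.0466), [0.3565, 0.0243], 0.0133)
(0.56, np.float64(0.1413), [0.4461, -0.3262], 0.0217)
(0.84, np.float64(0.1169), [0.4545, -0.2506], 0.0211)
(0.75, np.float64(0.067), [0.4712, -0.0997], 0.0209)
(0.67, np.float64(0.0919), [0.4633, -0.1753], 0.0214)
(0.59, np.float64(0.0748), [0.358, 0.0412], 0.0211)
(0.57, np.float64(0.1419), [0.4464, -0.3265], 0.0213)
61.95
```

View pics/side1.png

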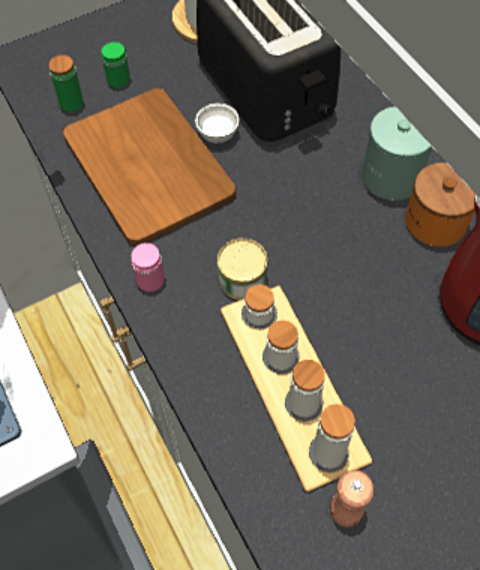

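View pics/e1.png

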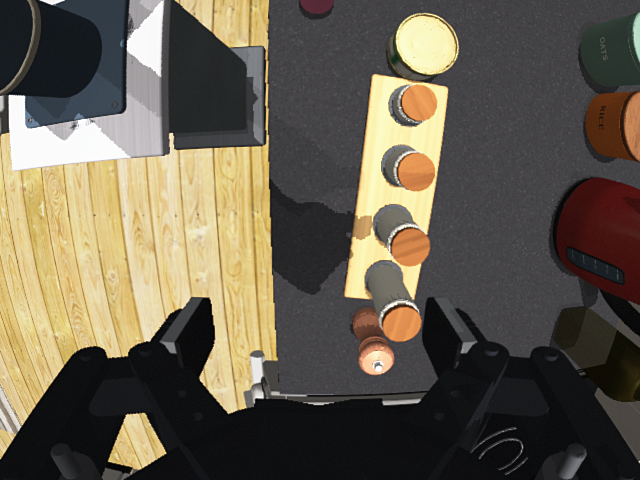

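In the side crop, the four jars stand upright in height order from the mill (352,498) to the tin (242,268), tallest at (333,438). The bowl (217,123) and the mill have not moved, and the jars are within 1 mm of the disc centres.

```bash
python3 -c "
from plant import bot
print(bot.hand_in())"
```

```text
the job is handed in; nothing more can be done
None
```

The job is handed in: all four jars stand upright on their discs, tallest next to the mill and shortest at the far end. The wrist camera put each within about 1 mm of its disc centre. The mill and salt bowl look unmoved, and about 62 s of the 120 s were used.

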